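# Pack the ratchet and refit the tool case cover

## Task

Pack the tool case on the shop counter: lay the round-headed ratchet flat in the case's well, then fit the loose cover by tilting its tongue under the case's overhanging lip and levelling it down into the recess until it lies flat and fully home. Last, slide the metal catch all the way over the cover's free edge. Leave the spanner and the carton as they are.

Things in the scene. Friction and masses are not known exactly. Their poses are not given: they have to be found in the camera images.
- case: Open moulded plastic case, 233 x 140 mm, fixed to the counter. Origin at counter height under the middle of the recess; z up, x from the lip end (-x, robot side) to the catch end (+x), y across. Outside walls: x -98.5 to 134.5, y -70 to 70, top at z 60 mm (70 at the lip). The deck at the +x end, x 88.5 to 134.5, top z 60 mm, carries the catch. The other case points have its axes.
- recess (a point): Middle of the cover's recess at ledge height, (0, 0, 52) mm in the case's frame. Recess: x -88.5 to 88.5, y -62 to 62 mm, with a ledge at z 52 mm all round that carries the cover, and walls up to z 60 mm (case frame).
- well (a point): Middle of the well's floor, (1, 0, 8) mm in the case's frame. The well is the open space below the recess: x -78 to 80, y -50 to 50 mm, floor at z 8 mm (case frame).
- lip_edge (a point): Middle of the lip's free edge, (-70.5, 0, 67) mm in the case's frame. The lip spans the whole -x end and overhangs the recess from x -88.5 to -70.5, z 64 to 70 mm: a slot 12 mm high and 18 mm deep above the ledge. The 170 mm cover is longer than the 159 mm from lip to far wall: it enters tongue first, tongue end low, tilted about 0.1 to 0.25 rad, and is then levelled.
- catch (a joint): Metal sliding catch on the deck at the case's +x end: m of travel, 0 fully open, 0.024 fully closed, growing as it slides towards the lip (the case's -x). Stays where it is left; about 2 N moves it. Closed, its blade reaches about 18 mm over the recess, above the cover's edge; a cover that is not down blocks it.
- catch_tab (a point): Point in the catch's upright tab: 12 mm thick (case's x), 40 mm wide (y), rising 30 mm from the blade; this point is 16 mm above the blade's top, 14 mm below the tab's top. The blade is 52 mm wide (y), 4 mm thick, from 28 mm ahead (towards the lip) to 12 mm behind this point. Axes as the case's. At joint 0 it is at (122, 0, 80.5) mm in the case's frame.
- cover_grip (a point): The loose cover: plate 5 mm thick, 150 x 116 mm, plus a tongue 20 mm long, 80 wide on its -x end; about 0.2 kg. Upright grip fin 12 mm thick (x), 64 wide (y), top 41 mm above the underside. This point is in the fin, mid-length and mid-width, 24 mm above the underside. x from tongue end (-85) to free edge (+85 mm), z up. Starts flat on the counter, fin up, tongue roughly to the robot.
- cover_tongue (a point): Middle of the end face of the cover's tongue, half-way up its 5 mm thickness: at (-85, 0, -21.5) mm from cover_grip; same axes.
- ratchet_mid (a point): The ratchet: straight bar handle 14 mm wide, 16 mm high, with a round head 34 mm across, 20 mm high on one end; 130 mm long in all, about 0.25 kg. It lies flat on the counter. This point is in the handle near the balance point, 8 mm above the underside; x points along it to the head: handle from x -75 to +26, head centre at +38, its end at +55 mm.
- spanner_grip (a point): Flat open-ended spanner, 150 mm long, lying on the counter near the ratchet; not part of the job. Point in its handle.
- carton: Closed carton, 80 x 100 x 55 mm, on the counter beyond the work; not part of the job. Origin under its centre.
- cover: The same cover: origin on its underside, 24 mm below cover_grip; same axes.
- ratchet: The same ratchet: origin on its underside in the middle of its 130 mm length, 10 mm back from ratchet_mid along its x; same axes.
There are look-alikes about, which are no part of the job. Of the things shaped like the cover, the blue one is meant.

How it is judged:
By the outcome, as a careful person would: the job done as asked, in the order asked, and still so for the second after the job is handed in, with the robot touching nothing.
It also fails if it takes over 54 s, if anything falls off the work surface, if the arm or the gripper's body presses on something with over 40 N, if the wrist force passes 120 N, or if a joint passes its speed limit or range.

## Robot

A 7-joint arm with a two-finger parallel gripper is mounted at the origin on the work surface. World frame = base frame: x ahead of the robot, y to its left, z up, the work surface at z = 0. Lengths are in m, angles in rad, forces in N, time in s.
With the tool pointing down it reaches from about 0.425 to 1.025 m from the base axis. Payload 9.4 kg.
Tool frame: the origin (TCP) lies on the centre line of the jaws, within the pads' length; the fingertips stand 25 mm ahead of it and the grasp point (between the pads) lies 6 mm ahead of it (robot.finger_overhang is the distance from the TCP to the fingertips, in m); x points along the fingers, y is the direction in which the jaws open and shut, and the axes are right-handed (so a half turn about x gives the same grasp; the last joint's range is limited). The gripper opens to 93 mm and grips with 3 to 60 N. Pads are 15 mm wide; open, the fingers measure 128 mm over their backs; the gripper's body (75 mm by 188 mm) begins 65 mm behind the grasp point.
Start: joints at [-0.077, 0.599, -0.003, 1.599, 0.002, 0.943, -0.08], TCP at [0.725, -0, 0.244] pointing down, gripper open.
Joint ranges: [-2.57, 2.57], [-0.35, 1.97], [-1.29, 1.29], [0.11, 2.56], [-1.05, 4.19], [0.11, 1.86], [-2.63, 2.63]. Speed limits (rad/s): [2.22, 2.22, 3.01, 3.01, 3.14, 3.14, 3.14].

## Interface

Orientations are given as a rotation vector (axis times angle).
In Python, from cell import robot gives the robot as it stands. Calls block until the motion is done:
- robot.reach(position, orientation): joint-space move of the TCP to a pose.
- robot.servo_line(position, attitude=None, max_speed=0.15, guard=None): straight line of the TCP; attitude=None keeps the orientation; max_speed is the mean speed in m/s. With guard (N) it stops when the force on the tool has changed by that much, and returns True; else False.
- robot.movej(angles): joint-space move.
- robot.set_gripper(opening, newtons=None): finger opening in m; newtons is the grip in N (None keeps the last); returns when the fingers have stopped.
- robot.hold(seconds).
- robot.inverse_kinematics(position, orientation): joint angles nearest the present ones, or None.
- robot.grab_frame(name): name is "scene" or "side" or "wrist"; returns a dict with "frame" (384x512x3 uint8, red, green, blue), "mtx" (3x3 intrinsics, pixels), "k1" (the pictures are not rectified: a ray, as slopes to the right and down, at radius r is drawn at 1 + k1 r^2 times it, then the intrinsics apply), "pose" (4x4, takes a point from camera to world coordinates); the wrist camera has in their place "hand_eye" (4x4, takes a point from camera to tool coordinates, whose origin is the TCP and whose axes are the tool frame's). Camera axes: x right, y up, looking along -z (the intrinsics and any distortion apply to the point x, -y, -z); pixel columns grow to the right and rows downward; lengths in m; the calibration is good to about 2 mm. A picture is of the moment at which its call begins: read the wrist's pose just before it. There is no depth.
A pose or a line that the arm cannot do raises robot.PlanningError and nothing moves.
- robot.hand_in(): hands the job in, once; it reports no verdict.
Trained networks look in the newest picture that a camera, given by its name, has taken for a name from the list of things; names that differ only in an ending like _2 or _b are one class to them, and where a whole thing is asked for, a point or a joint stands for the part that bears it (a point fixed in the world has none). Each returns a list of dicts, best first, with "conf" (0 to 1); they miss things now and then, are a little off and sometimes report something else, mostly with a low value. They report only what shows in the picture. A call takes as long as a camera call. They do not tell look-alikes from the thing itself.
- robot.search_frame(camera, name): "extent" ([left, top, right, bottom] in pixels, round what is visible of it).
- robot.silhouettes(camera, name): "pixels" (384x512 bool, what is visible of it) and "extent" ([left, top, right, bottom] in pixels, round what is visible of it).
Readings, each from a call of its own:
- robot.current_time_s(): time.
- robot.current_joint_pos(): joint angles.
- robot.current_qd(): joint speeds.
- robot.current_joint_efforts(): joint torques, N m.
- robot.current_tool_pos(): TCP position.
- robot.current_eef_rot(): TCP orientation.
- robot.current_wrist_force(): force on the tool from outside, world axes, zero at the start.
- robot.current_torque(): the same for the moment, N m.
- robot.current_finger_gap(): finger opening in m.
Only numpy, scipy, OpenCV 4.12 (cv2) and the standard library are available. Lean on these libraries where they do the work, as an engineer would, in place of code of your own. Each camera call takes 0.05 s, during which the arm holds its last target. There are 200 camera calls.

## Working session

There is one attempt and no reset: what is moved stays moved. The work goes in short steps, each a Python script; the robot and the scene stay as the last script left them, time stands still between calls to the robot, and variables do not carry over. Pictures are saved under pics/ and viewed, about 8 in all and at most 12, crops included, and the job is handed in when it is done.

```bash
mkdir -p pics; ls; cat > h.py <<'E'
import numpy as np, cv2
from scipy.spatial.transform import Rotation as R
from cell import robot
def snap(n):
    p=robot.current_tool_pos(); o=robot.current_eef_rot()
    f=robot.grab_frame(n)
    if n=="wrist":
        T=np.eye(4); T[:3,:3]=R.from_rotvec(o).as_matrix(); T[:3,3]=p
        f["pose"]=T@np.array(f["hand_eye"])
    return f
def save(f,name): cv2.imwrite("pics/"+name,cv2.cvtColor(f["frame"],cv2.COLOR_RGB2BGR))
def ray(f,uv):
    K=np.array(f["mtx"]); k=f["k1"]
    d=np.array([(uv[0]-K[0,2])/K[0,0],(uv[1]-K[1,2])/K[1,1]])
    u=d.copy()
    for _ in range(20): u=d/(1+k*(u@u))
    P=np.array(f["pose"]); v=P[:3,:3]@np.array([u[0],-u[1],-1]); return P[:3,3],v
def px2w(f,uv,z):
    o,v=ray(f,uv); return o+v*(z-o[2])/v[2]
def w2px(f,X):
    P=np.array(f["pose"]); c=P[:3,:3].T@(np.array(X)-P[:3,3]); u=np.array([c[0],-c[1]])/-c[2]
    u=u*(1+f["k1"]*(u@u)); K=np.array(f["mtx"]); return np.array([K[0,0]*u[0]+K[0,2],K[1,1]*u[1]+K[1,2]])
def maskxy(f,m,z):
    c,_=cv2.findContours(m.astype(np.uint8),cv2.RETR_EXTERNAL,cv2.CHAIN_APPROX_NONE)
    c=max(c,key=cv2.contourArea)[:,0]
    return np.array([px2w(f,p,z)[:2] for p in c])
E
python3 - <<'E'
from h import *
for n in("scene","side","wrist"):
    f=snap(n); save(f,n+"0.png"); print(n,np.round(f["pose"],3).tolist())
    for t in("case","cover","ratchet","spanner_grip","carton","catch_tab"):
        for d in robot.search_frame(n,t):
            e=np.array(d["extent"]); print(t,round(d["conf"],2),e.round(), px2w(f,((e[0]+e[2])/2,(e[1]+e[3])/2),.02).round(3))
print(robot.current_time_s(), robot.current_eef_rot(), np.round(f["hand_eye"],3).tolist())
a=cv2.imread("pics/scene0.png");b=cv2.imread("pics/side0.png")
cv2.imwrite("pics/ws0.png",cv2.resize(np.vstack([a,b]),(800,1200))[:, :])
E
```

```text
pics
scene [[-0.261, -0.581, 0.771, 1.487], [0.965, -0.164, 0.203, 0.167], [0.009, 0.797, 0.603, 0.838], [0.0, 0.0, 0.0, 1.0]]
case 0.9 [281. 176. 348. 250.] [0.515 0.077 0.02 ]
cover 0.78 [182. 182. 220. 221.] [ 0.556 -0.261  0.02 ]
cover 0.75 [218. 148. 252. 174.] [ 0.318 -0.232  0.02 ]
cover 0.67 [ 85. 186. 146. 213.] [ 0.617 -0.518  0.02 ]
cover 0.26 [379. 255. 429. 266.] [0.641 0.333 0.02 ]
spanner_grip 0.78 [372. 219. 424. 230.] [0.501 0.316 0.02 ]
catch_tab 0.5 [303. 215. 321. 232.] [0.562 0.076 0.02 ]
catch_tab 0.4 [182. 184. 224. 220.] [ 0.554 -0.256  0.02 ]
side [[-0.861, 0.259, -0.438, -0.073], [-0.508, -0.417, 0.753, 0.919], [0.013, 0.871, 0.491, 0.724], [0.0, 0.0, 0.0, 1.0]]
case 0.9 [176. 196. 265. 258.] [0.52  0.075 0.02 ]
cover 0.8 [249. 174. 295. 194.] [ 0.518 -0.248  0.02 ]
cover 0.56 [270. 146. 301. 164.] [ 0.588 -0.497  0.02 ]
cover 0.56 [306. 193. 357. 218.] [ 0.281 -0.22   0.02 ]
ratchet 0.85 [118. 252. 152. 279.] [0.612 0.343 0.02 ]
ratchet 0.48 [186. 193. 199. 211.] [0.68  0.002 0.02 ]
spanner_grip 0.58 [162. 262. 195. 299.] [0.476 0.327 0.02 ]
spanner_grip 0.36 [174. 194. 266. 257.] [0.529 0.067 0.02 ]
carton 0.8 [204. 154. 238. 180.] [ 0.749 -0.266  0.02 ]
catch_tab 0.54 [184. 198. 200. 211.] [0.674 0.013 0.02 ]
wrist [[1.0, -0.001, -0.0, 0.724], [0.001, 0.969, 0.249, 0.069], [-0.0, -0.249, 0.969, 0.385], [0.0, 0.0, 0.0, 1.0]]
case 0.74 [  2.  27. 189. 167.] [0.537 0.085 0.02 ]
case 0.58 [240. 303. 298. 326.] [ 0.748 -0.217  0.02 ]
cover 0.73 [115. 294. 186. 346.] [ 0.576 -0.226  0.02 ]
ratchet 0.46 [  4.  27. 191. 166.] [0.539 0.085 0.02 ]
carton 0.59 [240. 302. 297. 329.] [ 0.748 -0.218  0.02 ]
catch_tab 0.83 [132.  76. 174. 129.] [0.605 0.079 0.02 ]
1.05 [ 1.20915269  1.20914328 -1.20919835] [[0.0, 0.249, -0.969, -0.141], [1.0, -0.001, -0.0, -0.001], [-0.001, -0.969, -0.249, -0.069], [0.0, 0.0, 0.0, 1.0]]
```

```bash
python3 - <<'E'
import cv2,numpy as np
a=cv2.imread("pics/scene0.png")[135:280,75:440];b=cv2.imread("pics/side0.png")[135:305,105:370]
a=cv2.resize(a,(755,300),interpolation=cv2.INTER_CUBIC);b=cv2.resize(b,(468,300),interpolation=cv2.INTER_CUBIC)
w=cv2.resize(cv2.imread("pics/wrist0.png"),(332,249))
o=np.zeros((600,800,3),np.uint8);o[:300,:755]=a;o[300:,:468]=b;o[300:549,468:]=w
cv2.imwrite("pics/m0.png",o)
E
```

```text
(no output)
```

View pics/m0.png

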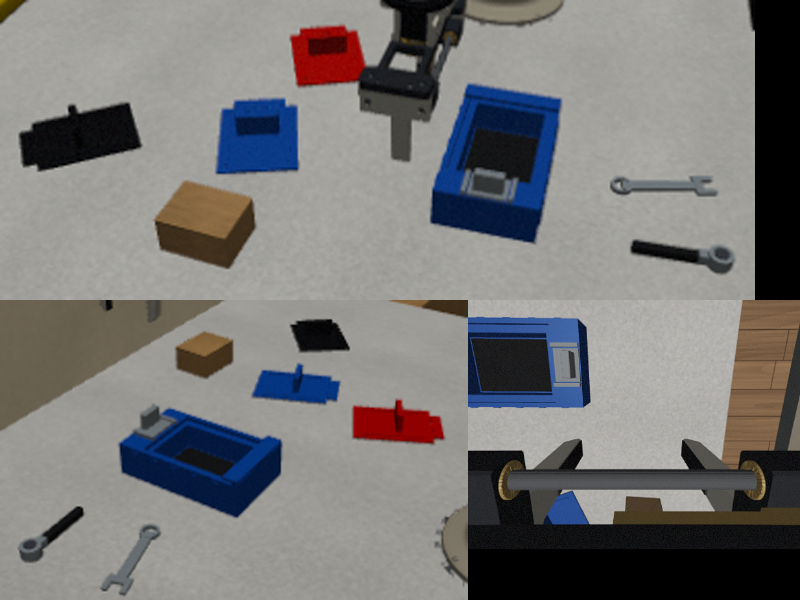

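Scene view: blue cover at (201,201), with red (235,160) and black (115,200) look-alikes. The case is at (315,213). The ratchet, round-headed with a black handle, is at (404,257), and the spanner at (398,225). I choose the blue cover and the round-headed ratchet, and check each from close by with the wrist camera.

```bash
cat >> h.py <<'E'
from scipy.optimize import minimize
def bx(x0,x1,y0,y1,z0,z1): return np.array([[x,y,z] for x in(x0,x1) for y in(y0,y1) for z in(z0,z1)])/1000
t=np.linspace(0,2*np.pi,25)
MODEL=dict(case=[np.vstack([bx(-98.5,134.5,-70,70,0,60)]),bx(-98.5,-70.5,-70,70,0,70)],
 cover=[bx(-65,85,-58,58,0,5),bx(-85,-65,-40,40,0,5),bx(-6,6,-32,32,0,41)],
 ratchet=[bx(-65,36,-7,7,0,16),np.vstack([np.c_[48+17*np.cos(t),17*np.sin(t),0*t+z] for z in(0,20)])/1000])
def render(f,name,p,z=0,S=4):
    c,s=np.cos(p[2]),np.sin(p[2]); im=np.zeros((384*S//2,512*S//2),np.uint8)
    for part in MODEL[name]:
        X=part@np.array([[c,s,0],[-s,c,0],[0,0,1]])+[p[0],p[1],z]
        q=np.array([w2px(f,x) for x in X])
        h=cv2.convexHull(((q+.5)*S/2*16-8).round().astype(np.int32))
        cv2.fillConvexPoly(im,h,255,cv2.LINE_AA,4)
    return cv2.resize(im,(512,384),interpolation=cv2.INTER_AREA)/255.
def fit(views,name,p0,z=0):
    ms=[]
    for f,m in views:
        c,_=cv2.findContours(m.astype(np.uint8),cv2.RETR_EXTERNAL,cv2.CHAIN_APPROX_NONE)
        a=np.zeros(m.shape,np.uint8);cv2.drawContours(a,[max(c,key=cv2.contourArea)],-1,1,-1);ms.append(a)
    def cost(p): 
        v=0
        for (f,_),a in zip(views,ms):
            r=render(f,name,p,z); v+=np.abs(r-a).sum()/a.sum()
        return v
    best=None
    p=np.array(p0,float)
    for st in((.02,.02,.15),(.004,.004,.03)):
        sim=np.vstack([p]+[p+np.eye(3)[i]*st[i] for i in range(3)])
        r=minimize(cost,p,method="Nelder-Mead",options=dict(initial_simplex=sim,xatol=2e-4,fatol=1e-4,maxiter=90)); p=r.x
    return p,r.fun/len(views)
def down(a,tilt=0):
    "tool y horizontal at yaw a; tilt: rotation about the axis -y of the yawed frame (raises +x side)"
    y=np.array([np.cos(a),np.sin(a),0]);x=np.array([0,0,-1.]);M=np.c_[x,y,np.cross(x,y)]
    ax=np.array([np.sin(a),-np.cos(a),0])
    return R.from_rotvec(ax*tilt).as_matrix()@M
def rv(M): return R.from_matrix(M).as_rotvec()
def overlay(f,name,p,fn,z=0):
    im=cv2.cvtColor(f["frame"],cv2.COLOR_RGB2BGR)
    c,_=cv2.findContours((render(f,name,p,z)>.5).astype(np.uint8),cv2.RETR_EXTERNAL,cv2.CHAIN_APPROX_NONE)
    cv2.drawContours(im,c,-1,(0,255,255),1); cv2.imwrite("pics/"+fn,im); return im
E
python3 - <<'E'
from h import *
import pickle
out={}
ims=[]
for nm,pos,p0 in(("case",(.53,-.02,.26),(.51,.075,0)),("ratchet",(.62,.25,.22),(.62,.34,1.2))):
    robot.reach(pos,rv(down(0))); f=snap("wrist")
    L=robot.silhouettes("wrist",nm)
    print(nm,[(round(d["conf"],2),np.round(d["extent"]).tolist()) for d in L])
    if not L: save(f,nm+"1.png"); ims.append(cv2.imread("pics/"+nm+"1.png")); continue
    p=min((fit([(f,L[0]["pixels"])],nm,(p0[0],p0[1],p0[2]+d)) for d in((0,) if nm=="case" else (0,.5,np.pi))),key=lambda r:r[1])
    print(p); out[nm]=p[0]; ims.append(overlay(f,nm,p[0],nm+"1.png"))
pickle.dump(out,open("o.pkl","wb")); print(robot.current_time_s())
cv2.imwrite("pics/m1.png",cv2.resize(np.hstack(ims),(800,300)))
E
```

```text
case [(0.8, [130.0, 11.0, 358.0, 146.0])]
(array([0.5060833 , 0.08012776, 0.00131286]), np.float64(0.018345775403511174))
ratchet [(0.77, [235.0, 32.0, 264.0, 152.0])]
(array([0.61750661, 0.33686319, 1.60381722]), np.float64(0.06036596094070729))
3.1667
```

View pics/m1.png

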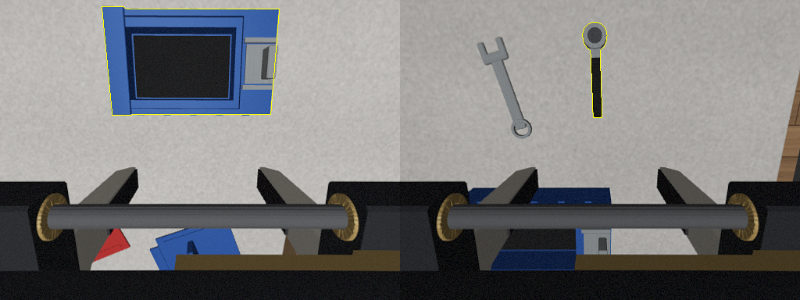

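```bash
python3 - <<'E'
from h import *
import pickle
o=pickle.load(open("o.pkl","rb")); r=o["ratchet"]; c=o["case"]
a=r[2]-np.pi/2; m=r[:2]+.01*np.array([np.cos(r[2]),np.sin(r[2])])
robot.set_gripper(.06,30)
robot.reach((*m,.12),rv(down(a)))
robot.servo_line((*m,.028),max_speed=.15,guard=15)
robot.set_gripper(0,30); print("gap",robot.current_finger_gap(),robot.current_tool_pos())
robot.servo_line((*m,.16),max_speed=.3); print("gap",robot.current_finger_gap(),robot.current_time_s())
f=snap("side"); save(f,"s2.png")
w=c[:2]+.011*np.array([1,0])
A=c[2]-np.pi/2
robot.reach((*w,.16),rv(down(A)))
print(robot.current_joint_pos(), robot.current_tool_pos())
print("guard",robot.servo_line((*w,.037),max_speed=.15,guard=10),robot.current_tool_pos(),robot.current_wrist_force())
robot.set_gripper(.035)
robot.servo_line((*w,.16),max_speed=.3)
cv=np.array([.55,-.36,.24])
robot.set_gripper(.06)
robot.reach(cv,rv(down(0))); f=snap("wrist"); save(f,"cv.png")
L=robot.silhouettes("wrist","cover")
print([(round(d["conf"],2),np.round(d["extent"]).tolist()) for d in L])
ps=[]
for d in L:
    col=f["frame"][d["pixels"]].mean(0)
    print(col.round())
    if col[2]>1.5*col[0]: ps.append(min((fit([(f,d["pixels"])],"cover",(.55,-.25,y)) for y in(-.3,.3,0)),key=lambda q:q[1]))
print(ps,robot.current_time_s())
im=overlay(f,"cover",ps[0][0],"cv1.png") if ps else cv2.imread("pics/cv.png")
o["cover"]=ps[0][0]; pickle.dump(o,open("o.pkl","wb"))
f=snap("scene"); save(f,"s3.png"); s=f["frame"][150:270,240:420][:,:,::-1]
cv2.imwrite("pics/m2.png",np.hstack([cv2.resize(im,(400,300)),cv2.resize(s,(400,300),interpolation=cv2.INTER_CUBIC)]))
E
```

```text
gap 0.013377973539244558 [0.61731182 0.34688614 0.02802234]
gap 0.013373598791325207 6.6667
[-0.49855958  0.50292626  0.33347785  2.1507724  -0.31567285  0.53370628
 -1.4957196 ] [0.51759816 0.08123334 0.15942754]
guard True [0.51652704 0.08054915 0.0356216 ] [-0.92317135  0.25363395  5.23408307]
[(0.98, [159.0, 32.0, 312.0, 162.0]), (0.59, [236.0, 220.0, 334.0, 326.0]), (0.58, [0.0, 2.0, 127.0, 142.0])]
[ 69. 108. 177.]
[33. 32. 34.]
[174.  59.  58.]
[(array([ 0.52754347, -0.27875841,  0.35435203]), np.float64(0.024907219126993535))] 12.1833
```

View pics/m2.png

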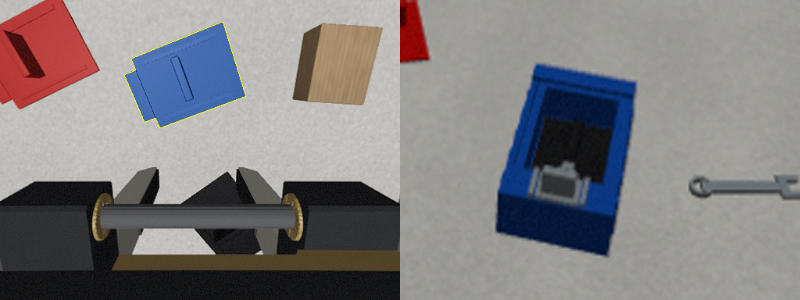

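```bash
cat >> h.py <<'E'
def coverpose(c,xt,zt,th,h,dy=0):
    "tongue end's underside at (xt,dy,zt) mm in the case frame -> tool pose"
    Rc=R.from_euler("z",c[2])*R.from_euler("y",-th)
    tip=np.array([c[0],c[1],0])+R.from_euler("z",c[2]).apply([xt/1e3,dy/1e3,zt/1e3])
    return tip+Rc.apply([.085,0,h]), rv(down(c[2],th))
E
python3 - <<'E'
from h import *
import pickle
o=pickle.load(open("o.pkl","rb")); c=o["case"]; v=o["cover"]
robot.reach((.52,-.03,.25),rv(down(0))); f=snap("wrist")
L=robot.silhouettes("wrist","case"); c2=fit([(f,L[0]["pixels"])],"case",c); print("case",c,c2)
im=overlay(f,"case",c2[0],"c4.png")[0:200,80:440]
o["case2"]=c2[0]
R2=robot.silhouettes("wrist","ratchet"); print([(d["conf"],d["extent"]) for d in R2])
robot.reach((v[0],v[1],.13),rv(down(v[2])))
robot.servo_line((v[0],v[1],.034),max_speed=.15,guard=15)
robot.set_gripper(0,55); print("gap",robot.current_finger_gap(),robot.current_tool_pos())
o["h"]=robot.current_tool_pos()[2]
robot.servo_line((v[0],v[1],.2),max_speed=.2); print("gap",robot.current_finger_gap(),robot.current_time_s())
cc=(c+c2[0])/2; o["cc"]=cc; pickle.dump(o,open("o.pkl","wb"))
p,q=coverpose(cc,-62,110,.13,o["h"]); robot.reach(p,q)
p,q=coverpose(cc,-62,72,.13,o["h"]); print(robot.servo_line(p,q,max_speed=.15,guard=12))
print(robot.current_time_s(),robot.current_tool_pos()-p)
s=snap("scene");d=snap("side")
a=s["frame"][150:270,240:400][:,:,::-1];b=d["frame"][150:270,150:310][:,:,::-1]
cv2.imwrite("pics/m4.png",np.vstack([np.hstack([cv2.resize(x,(400,300),interpolation=cv2.INTER_CUBIC) for x in(a,b)]),cv2.resize(np.hstack([im,im*0]),(800,222))]))
E
```

```text
case [0.5060833  0.08012776 0.00131286] (array([ 0.50590705,  0.08029403, -0.00270537]), np.float64(0.014767716843462831))
[(0.36, [327.7, 42.8, 374.0, 98.0])]
gap 0.011588021284480998 [ 0.52761563 -0.27877337  0.03402245]
gap 0.01163473658817788 17.3083
False
19.0667 [ 3.68628406e-05 -9.86745160e-04 -2.14021945e-04]
```

View pics/m4.png

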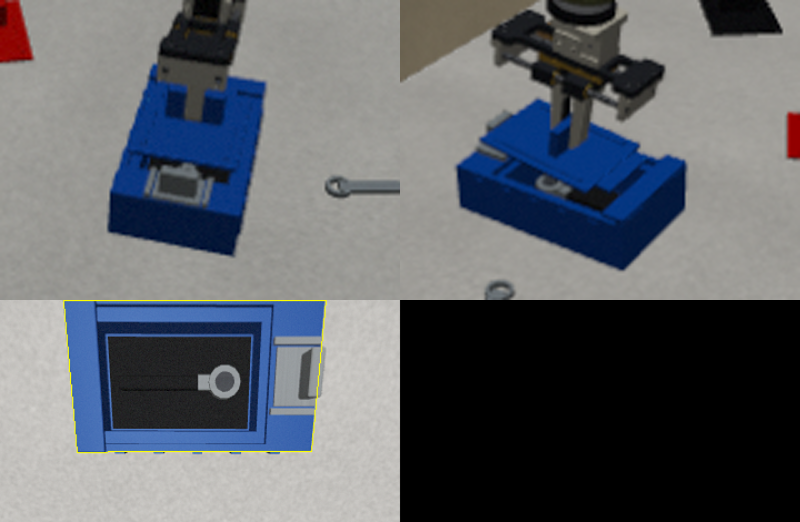

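The ratchet (head at about (222,380)) lies flat in the well. The cover is held with its tongue end low, ahead of the lip. Now inserting it.

```bash
python3 - <<'E'
from h import *
import pickle
o=pickle.load(open("o.pkl","rb")); c=o["cc"]; h=o["h"]
def go(x,z,th,sp=.05,g=12):
    p,q=coverpose(c,x,z,th,h); r=robot.servo_line(p,q,max_speed=sp,guard=g)
    e=(np.array(robot.current_tool_pos())-p)*1e3
    print((x,z,th),r,e.round(1),np.round(robot.current_wrist_force(),1),round(robot.current_time_s(),2)); return r,e
ok=go(-62,54,.13)[0]
if not ok:
    r,e=go(-90,54,.13,.04,8)
    xt=-90+max(e[0],0)+2 if r else -87
    xt=xt if not r else xt
    print("tip",xt)
    if xt<-80:
        r,_=go(xt,54,.13)
        for th in(.09,.045,0.0):
            r,_=go(xt,53.5 if th else 53,th,.03,15)
            if r: break
        else: go(xt,50.5,0,.02,12)
s=snap("scene");d=snap("side")
a=s["frame"][150:270,240:400][:,:,::-1];b=d["frame"][150:270,150:310][:,:,::-1]
cv2.imwrite("pics/m5.png",np.hstack([cv2.resize(x,(400,300),interpolation=cv2.INTER_CUBIC) for x in(a,b)]))
E
```

```text
(-62, 54, 0.13) False [-0.2 -0.  -0.4] [-0.5 -0.2 -2.2] 19.68
(-90, 54, 0.13) True [2.1 0.  0.5] [ 1.6 -0.8 -2.2] 20.38
tip -85.93391445302953
(np.float64(-85.93391445302953), 54, 0.13) False [-0.1  0.  -0.1] [-0.3 -0.2 -3.1] 20.62
(np.float64(-85.93391445302953), 53.5, 0.09) False [ 0.2 -0.1 -0.2] [-0.4 -0.1 -3.3] 20.91
(np.float64(-85.93391445302953), 53.5, 0.045) False [ 0.1 -0.1 -0.1] [-0.7  0.1 -3.8] 21.19
(np.float64(-85.93391445302953), 53, 0.0) False [-0.  -0.1 -0.1] [ 0.1  0.4 -3.1] 21.49
(np.float64(-85.93391445302953), 50.5, 0) True [-0.2 -0.1  1.3] [-0.9 -0.5  6.9] 21.7
```

View pics/m5.png

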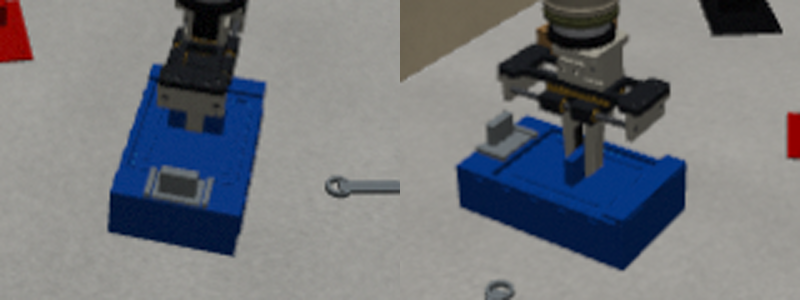

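The cover lies level in the recess. Contact came at ledge height (51.8 mm against 52). Releasing it and working the catch.

```bash
python3 - <<'E'
from h import *
import pickle
o=pickle.load(open("o.pkl","rb")); c=o["cc"]; Rz=R.from_euler("z",c[2]).apply
robot.set_gripper(.045,30)
p=np.array(robot.current_tool_pos()); robot.servo_line(p+[0,0,.07],max_speed=.2)
P=lambda x,z:np.array([c[0],c[1],0])+Rz([x/1e3,0,z/1e3])
robot.reach(P(122,150),rv(down(c[2])))
print(robot.servo_line(P(122,95),max_speed=.15,guard=10))
robot.set_gripper(0,30); print("gap",robot.current_finger_gap())
a=np.array(robot.current_tool_pos())
print(robot.servo_line(P(94,95),max_speed=.04,guard=15))
b=np.array(robot.current_tool_pos()); print((b-a)*1e3,robot.current_wrist_force(),robot.current_finger_gap())
robot.hold(.2); robot.set_gripper(.04)
b=np.array(robot.current_tool_pos()); robot.servo_line(b+[0,0,.08],max_speed=.2)
robot.reach((.52,-.03,.25),rv(down(0)))
robot.hold(.2); w=snap("wrist"); L=robot.search_frame("wrist","catch_tab"); print(L[:1]); 
print([w2px(w,P(x,96.5-2)).round() for x in(122,98)])
s=snap("scene");d=snap("side"); print(robot.current_time_s())
im=w["frame"][0:200,80:440][:,:,::-1]
A=s["frame"][150:270,240:400][:,:,::-1];B=d["frame"][150:270,150:310][:,:,::-1]
cv2.imwrite("pics/m6.png",np.vstack([np.hstack([cv2.resize(x,(400,300),interpolation=cv2.INTER_CUBIC) for x in(A,B)]),cv2.resize(np.hstack([im,im*0]),(1080,300))[:,:800]]))
E
```

```text
False
gap 0.011664778858234973
True
[-24.01346257   0.03894257   0.05022682] [ 1.73875774 -0.54721011  1.13741709] 0.011965920814227485
[{'extent': [307.2, 46.6, 350.6, 99.4], 'conf': 0.82}]
[array([368.,  68.]), array([342.,  68.])]
27.85
```

View pics/m6.png

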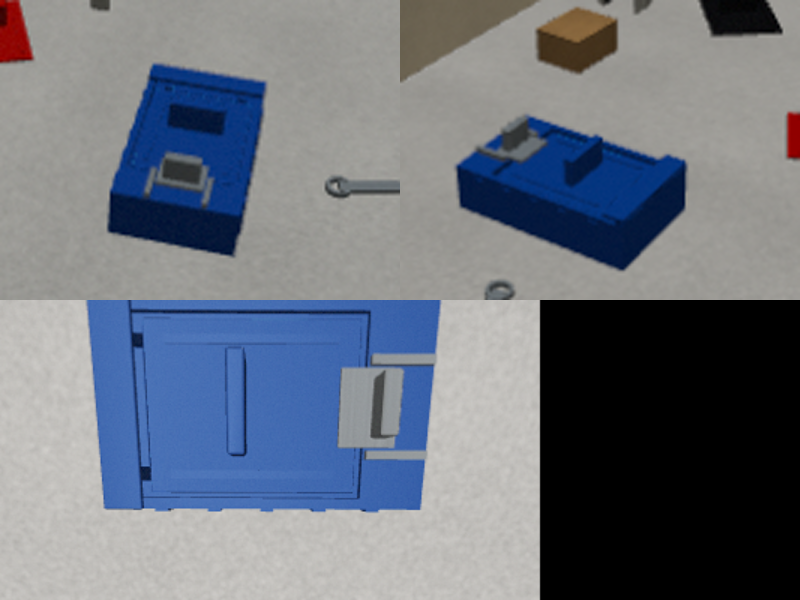

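```bash
python3 -c "
from cell import robot
print(robot.hand_in(), robot.current_time_s())"
```

```text
the job is handed in; nothing more can be done
the job is handed in; nothing more can be done
```

The tool case is packed and handed in, about 28 s into the 54 s allowed.

- **Ratchet:** it lies flat in the well, and I saw this in the wrist picture before the cover went on.
- **Cover:** the blue cover's tongue went under the lip at a 0.13 rad tilt until it met the slot's back wall. I backed it off 2 mm and levelled it. It met the ledge at 51.8 mm (nominal 52), and the last pictures show it flat in the recess.
- **Catch:** I gripped the tab and slid it 24.0 mm to its stop. The last wrist picture shows the blade over the cover's free edge.
- **Spanner and carton:** I did not touch either, nor the red and black look-alike covers.

No check failed. The network's ratchet detection in the well had low confidence (0.36), so I relied on the picture there. The final position of the catch rests on the measured travel and that picture; I did not push it a second time.

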